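Make up two hardware kits on a workshop bench

ROBOT

A 6-joint arm with a two-finger parallel gripper is mounted at the origin on the work surface. World frame = base frame: x ahead of the robot, y to its left, z up, the work surface at z = 0. Lengths are in mm, angles in rad, forces in N, time in s.
With the tool pointing down it reaches from about 350 to 975 mm from the base axis. Payload 4.9 kg.
Tool frame: the origin (TCP) lies between the finger pads; the fingertips stand 14 mm ahead of it and the grasp point (between the pads) lies 5 mm behind it (robot.tips_ahead is the distance from the TCP to the fingertips, in mm); z points along the fingers, x is the direction in which the jaws open and shut, and the axes are right-handed (so a half turn about z gives the same grasp; the last joint's range is limited). The gripper opens to 85 mm and grips with 20 to 120 N. Pads are 22 mm wide; open, the fingers measure 114 mm over their backs; the gripper's body (76 mm by 85 mm) begins 54 mm behind the grasp point. The pads swing forward as they close: fully open they stand 13 mm farther back than shut.
Start: joints at [-1.237, 0.053, 1.613, -0, 1.476, -0.119], TCP at [273.42, -561.999, 245.304] pointing down, gripper open.
Joint ranges: [-3.01, 3.01], [-1.01, 2.22], [0.06, 2.58], [-1.02, 4.17], [0.09, 2.62], [-3.14, 3.14]. Speed limits (rad/s): [2.57, 2.57, 3.14, 3.14, 3.14, 3.14].

INTERFACE

Orientations are given as a unit quaternion [x, y, z, w].
In Python, from bench import robot gives the robot as it stands.
- The arm moves only by the tool apply_moves, never from a script. Its argument "targets" is a list of rows, each a list of 6 numbers: the shift along the tool's x, y, z in mm, then the turn, a rotation vector about the tool's x, y, z in degrees. A call has 1 to 12 rows; each row shifts and turns the commanded pose from where the row before left it, along the tool's axes as they then stand; what a row does not reach is not made up. A row lasts 1/8 s, in which the tool goes at most 62.5 mm and 10.7 degrees, less where a joint would pass 70% of its speed; a pose out of reach is approached as far as the arm can. A call is refused whole if a number of a shift passes 62.5 or a number of a turn 10.7, either way. A call with a gripper value outside its range is refused whole. "fingers" is the opening, from 0 (shut) to 1 (fully open), set as the call begins (left out, the last holds). The fingers move at their own pace and stop on an object; "force" is the grip in N (left out, the last holds). Time passes only in rows, so rows that do not move let the fingers close. It gives the time, the measured TCP pose, the force and the opening at its end, in the units of the state.
- robot.observe(): the state, without advancing time (a new reading comes with each control period).
- robot.camera(name): name is "scene" or "side" or "wrist"; returns a dict with "pixels" (384x512x3 uint8, red, green, blue), "z_map" (384x512 float32, mm along the optical axis (not along the pixel's ray), 0 where there is no reading), "vertical_fov" (degrees; the focal length in pixels is half the picture's height over the tangent of half this angle, whatever the lens; pixels are square), "cx", "cy" (the principal point, pixels), "origin" and "rotation" of the camera in the world; the wrist camera has in their place "hand_eye" (4x4, takes a point from camera to tool coordinates, whose origin is the TCP and whose axes are the tool frame's). Camera axes: x right, y down, z forward; pixel columns grow to the right and rows downward; lengths in mm; the calibration is good to about 2 mm. The wrist camera is an equidistant fisheye: a pixel r from the principal point sees the ray r / f radians off the axis. A picture is of the moment at which its call begins: read the wrist's pose just before it.
- robot.close_job(): hands the job in, once; it reports no verdict.
Trained networks look in a picture, given as the dict that the camera call returned (one of the last four; its "shot" number tells which), for a name from the list of things; names that differ only in an ending like _2 or _b are one class to them, and where a whole thing is asked for, a point or a joint stands for the part that bears it (a point fixed in the world has none). Each returns a list of dicts, best first, with "conf" (0 to 1); they miss things now and then, are a little off and sometimes report something else, mostly with a low value. They report only what shows in the picture. A call takes as long as a camera call. They do not tell look-alikes from the thing itself.
- robot.find_in(picture, query): "position" ([column, row] in pixels, amid what is visible of it).
- robot.regions_of(picture, query): "mask" (384x512 bool, what is visible of it) and "position" ([column, row] in pixels, amid what is visible of it).
The state is a dict: "t": time; "q": joint angles; "joint_vel": joint speeds; "joint_torque": joint torques, N m; "tcp_pos": TCP position; "ee_rot": TCP orientation; "wrist_force": force on the tool from outside, world axes, zero at the start; "wrist_torque": the same for the moment, N m; "width": finger opening in mm.
Only numpy, scipy, OpenCV 4.12 (cv2) and the standard library are available. Lean on these libraries where they do the work, as an engineer would, in place of code of your own. Each camera call takes 0.05 s, during which the arm holds its last target.

TASK

Make up two hardware kits from the loose parts on the green mat, one part to a compartment. Tray with three compartments: the bearing flat in the middle one, and in the two end ones the large bolt (standing on its head) and the large nut (lying flat), either way round; tray with two compartments: the small bolt standing on its head and the corner bracket standing on its foot as it does now, either way round. Leave the small nut where it is.

Things in the scene. Friction and masses are not known exactly. Their poses are not given: they have to be found in the camera images.
- tray_three: White plastic open tray, 237 mm along its x, 126 mm along its y, 18 mm high, fixed to the bench. Floor and walls 3 mm thick; low dividers (about 16 mm high) running along y split it into three equal compartments side by side along x, each 75 mm (x) by 120 mm (y) inside, centred at x = -78, 0 and +78 mm, y = 0. Origin at the centre of its underside, z up; the inner floor is at z = 3 mm. It may stand on either side of the mat.
- tray_two: White plastic open tray, 159 mm along its x, 126 mm along its y, 18 mm high, fixed to the bench. Floor and walls 3 mm thick; low dividers (about 16 mm high) running along y split it into two equal compartments side by side along x, each 75 mm (x) by 120 mm (y) inside, centred at x = -39 and +39 mm, y = 0. Origin at the centre of its underside, z up; the inner floor is at z = 3 mm. It may stand on either side of the mat.
- large_bolt: Large steel hexagon bolt standing on its head, thread up: head 36 mm across flats and 15 mm high, round shank 24 mm in diameter and 45 mm long, 60 mm in all, about 250 g. Origin at the centre of the head's underside, z up along the shank; two flats of the head face along x; lies on the 3 mm thick green mat (its top is 3 mm above the bench) among other things, at least 20 mm clear of the nearest.
- small_bolt: Small steel hexagon bolt standing on its head, thread up: head 24 mm across flats and 10 mm high, round shank 16 mm in diameter and 35 mm long, 45 mm in all, about 90 g. Origin at the centre of the head's underside, z up along the shank; two flats of the head face along x; lies on the 3 mm thick green mat (its top is 3 mm above the bench) among other things, at least 20 mm clear of the nearest.
- large_nut: Large steel hexagon nut lying flat, 36 mm across flats, 21 mm high, 24 mm bore, about 110 g. Origin at the centre of its underside, z up along the bore; one pair of flats faces along x, the others at 60 degrees to it; lies on the 3 mm thick green mat (its top is 3 mm above the bench) among other things, at least 20 mm clear of the nearest.
- bearing: Steel ball bearing lying flat: a ring 52 mm in outer diameter, 25 mm bore, 15 mm high, with a black seal, about 130 g. Origin at the centre of its underside, z up along the bore; lies on the 3 mm thick green mat (its top is 3 mm above the bench) among other things, at least 20 mm clear of the nearest.
- bracket: Cast aluminium corner bracket standing on its foot: foot 40 mm (x) by 36 mm (y) and 6 mm thick, an upright leg 6 mm thick and 40 mm high at its -x end, joined by two sloping side cheeks, flush with the sides, so that foot, leg and cheeks can be gripped together across the 36 mm width; about 70 g. Origin at the centre of the foot's underside, z up; lies on the 3 mm thick green mat (its top is 3 mm above the bench) among other things, at least 20 mm clear of the nearest.
- small_nut: Small steel hexagon nut lying flat, 24 mm across flats, 13 mm high, 16 mm bore, about 35 g; a spare that belongs to no kit and stays where it is. Origin at the centre of its underside, z up along the bore; lies on the 3 mm thick green mat (its top is 3 mm above the bench) among other things, at least 20 mm clear of the nearest.
Mind the look-alikes: they are no part of the job. There is more than one size of the bracket; the job needs the smaller. Leave any pink look-alike of the large_bolt alone.

How it is judged (in metres and radians):
At the end, for the whole second after the job is handed in: Each of the five parts is in its compartment (centre within it and within 55 mm of the tray's centre line), on the tray floor (origin under 7 mm above the tray's underside), upright as at the start within 0.12 rad and at rest; the small nut is at rest within 20 mm of its start (x of bearing in the frame of tray_three between -0.0375 and 0.0375 m and y of bearing in the frame of tray_three between -0.055 and 0.055 m and z of bearing in the frame of tray_three below 0.007 m and angle between bearing's own z axis and vertical below 0.12 rad and linear speed of each of bearing, small_nut below 0.02 m/s and (((x of large_bolt in the frame of tray_three between -0.1155 and -0.0405 m and y of large_bolt in the frame of tray_three between -0.055 and 0.055 m and z of large_bolt in the frame of tray_three below 0.007 m and angle between large_bolt's own z axis and vertical below 0.12 rad and linear speed of large_bolt below 0.02 m/s) and (x of large_nut in the frame of tray_three between 0.0405 and 0.1155 m and y of large_nut in the frame of tray_three between -0.055 and 0.055 m and z of large_nut in the frame of tray_three below 0.007 m and angle between large_nut's own z axis and vertical below 0.12 rad and linear speed of large_nut below 0.02 m/s)) or ((x of large_bolt in the frame of tray_three between 0.0405 and 0.1155 m and y of large_bolt in the frame of tray_three between -0.055 and 0.055 m and z of large_bolt in the frame of tray_three below 0.007 m and angle between large_bolt's own z axis and vertical below 0.12 rad and linear speed of large_bolt below 0.02 m/s) and (x of large_nut in the frame of tray_three between -0.1155 and -0.0405 m and y of large_nut in the frame of tray_three between -0.055 and 0.055 m and z of large_nut in the frame of tray_three below 0.007 m and angle between large_nut's own z axis and vertical below 0.12 rad and linear speed of large_nut below 0.02 m/s))) and (((x of small_bolt in the frame of tray_two between -0.0765 and -0.0015 m and y of small_bolt in the frame of tray_two between -0.055 and 0.055 m and z of small_bolt in the frame of tray_two below 0.007 m and angle between small_bolt's own z axis and vertical below 0.12 rad and linear speed of small_bolt below 0.02 m/s) and (x of bracket in the frame of tray_two between 0.0015 and 0.0765 m and y of bracket in the frame of tray_two between -0.055 and 0.055 m and z of bracket in the frame of tray_two below 0.007 m and angle between bracket's own z axis and vertical below 0.12 rad and linear speed of bracket below 0.02 m/s)) or ((x of small_bolt in the frame of tray_two between 0.0015 and 0.0765 m and y of small_bolt in the frame of tray_two between -0.055 and 0.055 m and z of small_bolt in the frame of tray_two below 0.007 m and angle between small_bolt's own z axis and vertical below 0.12 rad and linear speed of small_bolt below 0.02 m/s) and (x of bracket in the frame of tray_two between -0.0765 and -0.0015 m and y of bracket in the frame of tray_two between -0.055 and 0.055 m and z of bracket in the frame of tray_two below 0.007 m and angle between bracket's own z axis and vertical below 0.12 rad and linear speed of bracket below 0.02 m/s))) and distance of small_nut from where it was at the start of the episode below 0.02 m); the robot touches nothing.
It fails at once if the small nut is carried off or knocked away (more than 30 mm) (distance of small_nut from where it was at the start of the episode above 0.03 m).
It also fails if it takes over 107 s, if anything falls off the work surface, if the arm or the gripper's body presses on something with over 40 N, if the wrist force passes 120 N, or if a joint passes its speed limit or range.

## Working session

There is one attempt and no reset: what is moved stays moved. The work goes in short steps, Python scripts to look and compute and a tool call to move; the robot and the scene stay as the last step left them, time stands still between calls to the robot, and variables do not carry over. Pictures are saved under pics/ and viewed, and the job is handed in when it is done.

Besides the shell and the picture viewer there is one more tool, called after "Emit:" as name([rows], argument=value, ...), one row to a line, values as JSON. apply_moves: Moves the arm, as the interface text tells. Its arguments: {"type":"object","properties":{"targets":{"type":"array","items":{"type":"array","items":{"type":"number"}}},"fingers":{"type":"number"},"force":{"type":"number"}},"required":["targets"]}

```bash
ls; mkdir -p pics
cat > h.py <<'E'
import numpy as np, cv2
from bench import robot
from scipy.spatial.transform import Rotation as R
def save(n,im): cv2.imwrite('pics/'+n, cv2.cvtColor(im,cv2.COLOR_RGB2BGR))
def cloud(p):
    z=np.asarray(p['z_map'],float); h,w=z.shape
    f=h/2/np.tan(np.radians(p['vertical_fov'])/2)
    u,v=np.meshgrid(np.arange(w),np.arange(h))
    P=np.stack([(u-p['cx'])/f*z,(v-p['cy'])/f*z,z],-1)
    W=P@np.array(p['rotation']).T+np.array(p['origin'])
    W[z<=0]=np.nan
    return W
E
python3 - <<'E'
from h import *
import pickle
o=robot.observe(); print(o)
for n in ['scene','side']:
    p=robot.camera(n); print(n,p['vertical_fov'],p['origin'],p['rotation'],p['cx'],p['cy'])
    save(n+'0.png',p['pixels'])
    pickle.dump({k:v for k,v in p.items()},open(n+'0.pkl','wb'))
    for q in ['tray_three','tray_two','large_bolt','small_bolt','large_nut','bearing','bracket','small_nut']:
        r=robot.regions_of(p,q); W=cloud(p)
        for d in r:
            m=d['mask']; print(q,round(d['conf'],2),np.round(d['position']),m.sum(),np.round(np.nanmedian(W[m],0)), np.round(np.nanmax(W[m][:,2])))
E
```

```text
pics
{'t': 0.0, 'q': array([-1.23694884e+00,  5.33430587e-02,  1.61429362e+00,  1.15013686e-06,
        1.47601677e+00, -1.19009872e-01]), 'joint_vel': array([-0.00077587, -0.00143665,  0.00136408, -0.0004173 , -0.00159297,
        0.00057763]), 'joint_torque': array([-1.09820874e-03, -3.93682158e+01, -3.70177495e+01, -2.22439189e-04,
        6.98784730e-03,  2.48194596e-05]), 'tcp_pos': array([ 273.25791648, -561.4330243 ,  244.07178409]), 'ee_rot': array([ 8.47801578e-01, -5.30312571e-01, -8.02155286e-04, -6.46730531e-04]), 'wrist_force': array([-0.24796793, -0.74794556, -0.03597967]), 'wrist_torque': array([ 0.01349721,  0.0166947 , -0.01736039]), 'width': 85.59978250855357}
scene 51.924215569500106 [1024.11289349 -120.61792783  654.6410228 ] [ 0.73038668  0.58550488 -0.22240105 -0.27250155] 254.8289988027626 187.54623026310495Traceback (most recent call last):
  File "<stdin>", line 9, in <module>
  File "h.py", line 10, in cloud
    W=P@np.array(p['rotation']).T+np.array(p['origin'])
      ~^~~~~~~~~~~~~~~~~~~~~~~~~~
ValueError: matmul: Input operand 1 has a mismatch in its core dimension 0, with gufunc signature (n?,k),(k,m?)->(n?,m?) (size 4 is different from 3)
```

```bash
sed -i "s/np.array(p\['rotation'\]).T/R.from_quat(p['rotation']).as_matrix().T/" h.py
python3 - <<'E'
from h import *
import pickle
for n in ['scene','side']:
    p=robot.camera(n); print(n,p['vertical_fov'],p['origin'],p['rotation'],p['cx'],p['cy'])
    save(n+'0.png',p['pixels'])
    W=cloud(p); D=[]
    for q in ['tray_three','tray_two','large_bolt','small_bolt','large_nut','bearing','bracket','small_nut']:
        r=robot.regions_of(p,q)
        for d in r:
            m=d['mask']; D.append((q,d)); print(q,round(d['conf'],2),np.round(d['position']),m.sum(),np.round(np.nanmedian(W[m],0)), np.round(np.nanmax(W[m][:,2])))
    pickle.dump((dict(p),D),open(n+'0.pkl','wb'))
print(robot.observe()['t'])
E
```

```text
scene 51.924215569500106 [1024.11289349 -120.61792783  654.6410228 ] [ 0.73038668  0.58550488 -0.22240105 -0.27250155] 254.8289988027626 187.54623026310495
tray_three 0.91 [111. 238.] 6802 [ 528. -310.    4.] 22.0
tray_two 0.77 [394. 181.] 3599 [515. 304.   4.] 22.0
large_bolt 0.94 [386. 241.] 512 [674. 203.  27.] 63.0
large_bolt 0.83 [278. 257.] 508 [664.  -3.  29.] 67.0
small_bolt 0.5 [231. 260.] 234 [649. -90.  21.] 51.0
large_nut 0.7 [305. 205.] 345 [550.  86.  19.] 27.0
bearing 0.88 [214. 186.] 362 [449. -90.  18.] 21.0
bracket 0.9 [346. 132.] 523 [363. 243.  30.] 60.0
bracket 0.78 [266. 216.] 372 [567.  -0.  22.] 46.0
small_nut 0.58 [221. 221.] 142 [551. -89.  14.] 19.0
side 52.62089004317964 [451.38266299 517.07378802 662.57421427] [-0.02918327  0.94138448 -0.33571744  0.01540755] 252.79841378928 194.37023230747803
tray_three 0.6 [249. 111.] 3216 [ 517. -306.    3.] 21.0
tray_two 0.93 [226. 348.] 7605 [514. 306.   3.] 21.0
large_bolt 0.81 [148. 284.] 488 [663. 221.  27.] 62.0
large_bolt 0.59 [176. 196.] 394 [653.  12.  28.] 64.0
large_bolt 0.39 [275. 174.] 351 [444. -80.  16.] 20.0
small_bolt 0.63 [190. 166.] 154 [643. -79.  20.] 49.0
large_nut 0.83 [223. 234.] 306 [545.  96.  21.] 27.0
bearing 0.71 [222. 236.] 315 [546.  94.  21.] 27.0
bearing 0.59 [274. 174.] 353 [443. -78.  17.] 20.0
bracket 0.67 [220. 198.] 354 [553.   8.  17.] 44.0
bracket 0.31 [174. 192.] 394 [653.  12.  30.] 64.0
small_nut 0.52 [230. 172.] 128 [550. -82.  11.] 17.0
1.0
```

View pics/scene0.png

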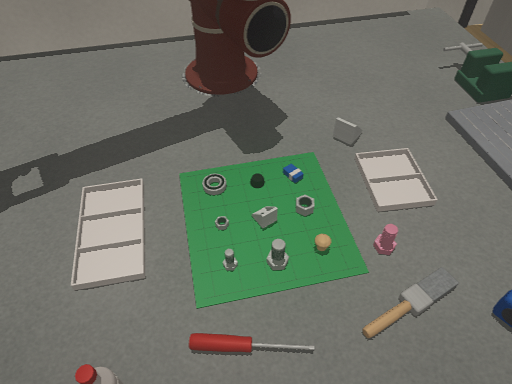

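View pics/side0.png

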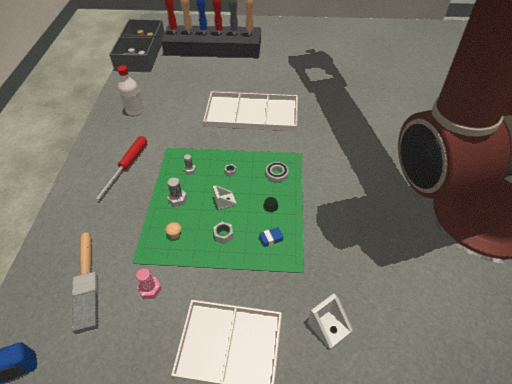

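The scene shows two brackets: the white one at (346,132) lies off the mat and is taller (top at 60 mm), and the one at (266,216) on the mat tops out at about 44 mm. The small one on the mat is the one described. There are also two large bolts: the pink one at (386,241) is the look-alike, and the steel one at (278,257) is the part I need. Next I'll check enlarged crops and fit poses.

Run:
```python
from h import *
import pickle
print([a for a in dir(robot) if a[0]!='_'], robot.tips_ahead)
ims=[]
S={}
for n,(x0,y0,x1,y1) in {'scene':(175,150,365,300),'side':(130,140,320,290)}.items():
    p,D=pickle.load(open(n+'0.pkl','rb')); S[n]=(p,D)
    ims.append(cv2.resize(p['pixels'][y0:y1,x0:x1],None,fx=3.5,fy=2*1.75/1,interpolation=cv2.INTER_CUBIC))
save('cropA.png',ims[0]);save('cropB.png',ims[1])
# topdown height
for n in S:
    W=cloud(S[n][0]); 
    m=(abs(W[...,2])<8)&(W[...,0]>300)&(W[...,0]<800)&(abs(W[...,1])<150)
    g=S[n][0]['pixels'].astype(int); green=m&(g[...,1]>g[...,0]*1.8)&(g[...,1]>1.5*g[...,2])
    print(n,'mat z',np.nanmedian(W[green][:,2]),np.nanpercentile(W[green],[.5,99.5],axis=0).round(1).tolist())
    gr=m&~green&(W[...,1]>180);
```

```text
['PlanningError', 'camera', 'close_job', 'find_in', 'observe', 'regions_of', 'tips_ahead'] 14.0
scene mat z 3.5696843266170504 [[388.7, -148.8, 0.6], [714.4, 148.4, 6.4]]
side mat z 2.408665602780843 [[387.4, -148.3, -0.5], [712.0, 149.1, 5.3]]
```

Run:
```python
from h import *
import pickle
# topdown colored orthoview per camera, 1px=1.0mm, x up, y left
for n in ['scene','side']:
    p,D=pickle.load(open(n+'0.pkl','rb')); W=cloud(p)
    im=np.zeros((400,480),np.float32)
    print(n)
    for q,d in D:
        if 'tray' in q or d['conf']<.45: continue
        P=W[d['mask']]; zt=np.nanpercentile(P[:,2],97)
        T=P[P[:,2]>zt-4]; print(q,d['position'],'ztop',zt.round(1),len(T),'top med',np.nanmean(T,0).round(1),'mid',((np.nanpercentile(T,2,axis=0)+np.nanpercentile(T,98,axis=0))/2).round(1),'ext',(np.nanpercentile(T,98,axis=0)-np.nanpercentile(T,2,axis=0)).round(1))
    for q in ['tray_three','tray_two']:
        m=[d for qq,d in D if qq==q][0]['mask']; P=W[m]
        T=P[(P[:,2]>16)&(P[:,2]<23)][:,:2].astype(np.float32)
        r=cv2.minAreaRect(T); print(q,len(T),r, 'floor',np.nanmedian(P[:,2]))
```

```text
scene
large_bolt [385.5, 240.7] ztop 61.5 112 top med [668.4 208.6  60.3] mid [668.2 208.9  60.3] ext [21.3 20.5  4.3]
large_bolt [278.1, 256.6] ztop 64.8 121 top med [657.2  -1.1  63.4] mid [656.9  -1.3  63.5] ext [20.5 20.1  4.9]
small_bolt [230.9, 259.7] ztop 49.7 51 top med [645.  -89.1  48.6] mid [644.6 -88.9  48.5] ext [13.2 13.   4.3]
large_nut [305.1, 204.8] ztop 26.0 145 top med [546.6  85.7  24.4] mid [545.4  85.6  24.6] ext [36.2 35.4  4.2]
bearing [213.7, 186.5] ztop 20.3 225 top med [445.2 -88.8  18.6] mid [444.6 -89.   18.7] ext [45.2 44.5  4.2]
bracket [346.0, 132.4] ztop 57.8 70 top med [360.  241.1  56.6] mid [358.4 241.1  56.6] ext [38.9 33.3  5.2]
bracket [265.7, 216.0] ztop 44.2 56 top med [568.6   2.6  43. ] mid [567.2   2.8  43. ] ext [18.4 31.1  5.4]
small_nut [221.1, 221.0] ztop 18.4 66 top med [551.4 -90.2  16.6] mid [550.9 -90.   16.7] ext [21.8 22.4  4. ]
tray_three 702 ((514.8740844726562, -306.50836181640625), (126.48683166503906, 240.30038452148438), 88.59831237792969) floor 4.139367987469768
tray_two 433 ((511.2203063964844, 301.379150390625), (128.8510
[... 543 characters left out ...]
 235.9] ztop 25.1 156 top med [545.8  90.6  23.4] mid [545.6  90.1  23.6] ext [33.7 36.2  4.5]
bearing [274.4, 173.9] ztop 19.0 235 top med [443.  -82.6  17.3] mid [442.9 -83.2  17.3] ext [47.  47.1  4.1]
bracket [220.5, 198.2] ztop 42.2 41 top med [566.   12.3  41.7] mid [565.1  10.4  41.4] ext [15.3 29.3  4.3]
small_nut [229.6, 172.2] ztop 17.0 57 top med [550.2 -84.3  15.1] mid [550.1 -85.4  15.3] ext [24.2 24.8  3.9]
tray_three 237 ((515.3984375, -301.8098449707031), (129.70144653320312, 236.87338256835938), 88.72181701660156) floor 2.984881769966819
tray_two 573 ((511.45196533203125, 305.1597900390625), (126.88472747802734, 159.06504821777344), 85.23060607910156) floor 2.807584430658551
```

View pics/cropA.png

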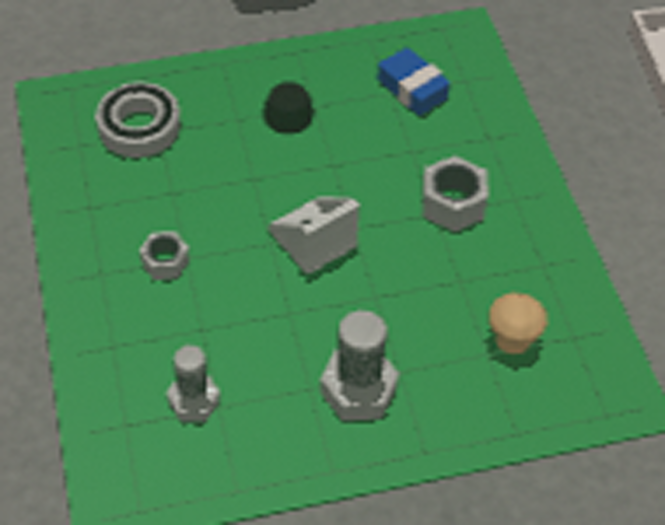

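View pics/cropB.png

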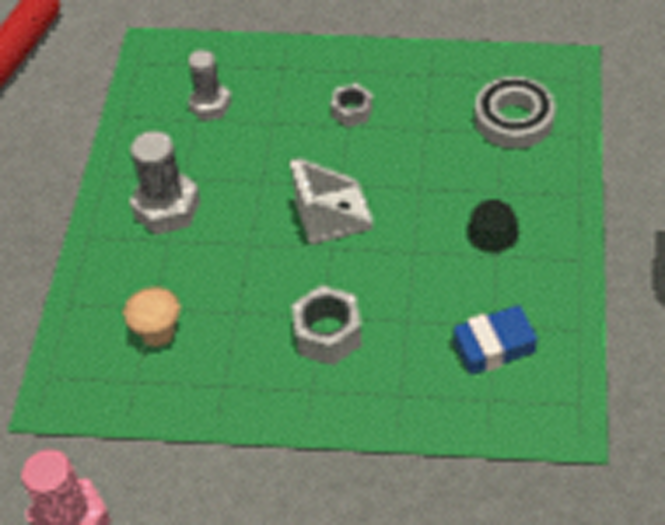

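Crops confirm it: the steel large bolt is at scene (278,257), the small bracket at (266,216), and the small nut at (221,221). The cameras disagree by about 6 mm in y, so I'll use the wrist view above the mat to decide.

```bash
cat >> h.py <<'E'
def plan(tgt,phi_t,n,pose=None,phi0=None,quiet=False):
    o=robot.observe()
    p=np.array(o['tcp_pos'] if pose is None else pose,float)
    M=R.from_quat(o['ee_rot']).as_matrix()
    if phi0 is None: phi0=np.degrees(np.arctan2(M[1,0],M[0,0]))
    d=(np.array(tgt,float)-p)/n; dp=(phi_t-phi0+180)%360-180
    rows=[]
    for i in range(n):
        a=np.radians(phi0+dp*i/n)
        X=np.array([np.cos(a),np.sin(a),0]);Y=np.array([np.sin(a),-np.cos(a),0])
        rows.append([round(float(v),1) for v in (d@X,d@Y,-d[2],0,0,-dp/n)])
    print('from',p.round(1),'phi',round(phi0,1)); 
    s=set(map(tuple,rows))
    print(rows if len(s)>1 else (n,'x',rows[0]))
E
python3 - <<'E'
from h import *
plan([545,0,320],-90,11)
E
```

```text
from [ 273.4 -562.   245.3] phi -64.1
[[-35.1, -44.6, -6.8, 0.0, 0.0, 2.4], [-36.9, -43.1, -6.8, 0.0, 0.0, 2.4], [-38.7, -41.5, -6.8, 0.0, 0.0, 2.4], [-40.4, -39.9, -6.8, 0.0, 0.0, 2.4], [-42.0, -38.2, -6.8, 0.0, 0.0, 2.4], [-43.5, -36.4, -6.8, 0.0, 0.0, 2.4], [-45.0, -34.6, -6.8, 0.0, 0.0, 2.4], [-46.4, -32.7, -6.8, 0.0, 0.0, 2.4], [-47.7, -30.8, -6.8, 0.0, 0.0, 2.4], [-48.9, -28.8, -6.8, 0.0, 0.0, 2.4], [-50.0, -26.8, -6.8, 0.0, 0.0, 2.4]]
```

Emit:
apply_moves([
  [-35,-45,-7,0,0,2.4],
  [-37,-43,-7,0,0,2.4],
  [-39,-41,-7,0,0,2.4],
  [-40,-40,-7,0,0,2.4],
  [-42,-38,-7,0,0,2.4],
  [-43,-36,-7,0,0,2.4],
  [-45,-35,-7,0,0,2.4],
  [-46,-33,-7,0,0,2.4],
  [-48,-31,-7,0,0,2.4],
  [-49,-29,-6,0,0,2.4],
  [-50,-27,-6,0,0,2.4],
  [0,0,0,0,0,0],
])

```text
t: 2.5
tcp_pos: [548.8, 1.7, 320.8]
ee_rot: [-0.706, 0.708, -0.0, 0.0]
wrist_force: [-0.0, -0.1, -0.1]
width: 85.2
```

```bash
cat >> h.py <<'E'
def wrist():
    o=robot.observe(); p=robot.camera('wrist')
    z=np.asarray(p['z_map'],float); h,w=z.shape
    f=h/2/np.tan(np.radians(p['vertical_fov'])/2)
    u,v=np.meshgrid(np.arange(w),np.arange(h))
    x=u-p['cx'];y=v-p['cy'];r=np.hypot(x,y)+1e-9;th=r/f
    t=np.tan(np.minimum(th,1.5))
    P=np.stack([x/r*t*z,y/r*t*z,z],-1)
    H=np.array(p['hand_eye']); P=P@H[:3,:3].T+H[:3,3]
    W=P@R.from_quat(o['ee_rot']).as_matrix().T+o['tcp_pos']; W[z<=0]=np.nan
    return o,p,W
def tops(p,W,names,conf=.3):
    out=[]
    for q in names:
        for d in robot.regions_of(p,q):
            if d['conf']<conf: continue
            P=W[d['mask']]; zt=np.nanpercentile(P[:,2],97)
            T=P[P[:,2]>zt-4]
            lo,hi=np.nanpercentile(T,2,axis=0),np.nanpercentile(T,98,axis=0)
            print(q,round(d['conf'],2),np.round(d['position']),'zt',zt.round(1),len(T),'mean',np.nanmean(T,0).round(1),'mid',((lo+hi)/2).round(1),'ext',(hi-lo).round(1)); out.append((q,d))
    return out
E
python3 - <<'E'
from h import *
import pickle
o,p,W=wrist(); save('w1.png',p['pixels']); print(o['tcp_pos'],o['ee_rot'].round(4),o['wrist_force'],p['hand_eye'],p['vertical_fov'])
D=tops(p,W,['large_bolt','small_bolt','large_nut','bearing','bracket','small_nut'])
pickle.dump((dict(p),W,D),open('w1.pkl','wb'))
g=p['pixels'].astype(int); gr=(g[...,1]>g[...,0]*1.8)&(g[...,1]>1.5*g[...,2])
print('mat',np.nanmedian(W[gr][:,2]),np.nanpercentile(W[gr],[.5,99.5],axis=0).round(1))
E
```

```text
[548.84589571   1.71671277 320.83406341] [-7.062e-01  7.080e-01 -1.000e-04  5.000e-04] [-0.03566141 -0.08884377 -0.07345851] [[ 9.99999650e-01 -5.38480428e-04 -6.39746135e-04 -1.70867157e-01]
 [ 7.10941399e-04  9.50266110e-01  3.11438301e-01 -8.11081769e+01]
 [ 4.40225642e-04 -3.11438647e-01  9.50266160e-01 -1.29856620e+02]
 [ 0.00000000e+00  0.00000000e+00  0.00000000e+00  1.00000000e+00]] 65.70646984690485
large_bolt 0.76 [116.  78.] zt 62.4 173 mean [669.1 209.5  61.2] mid [669.  210.1  61. ] ext [20.8 19.7  4.1]
large_bolt 0.68 [255.  80.] zt 65.5 254 mean [6.571e+02 5.000e-01 6.430e+01] mid [656.7   0.7  64.3] ext [20.9 20.4  3.6]
small_bolt 0.8 [312.  93.] zt 50.1 99 mean [644.7 -86.7  49.1] mid [644.8 -86.8  49. ] ext [13.8 13.9  3.1]
large_nut 0.92 [200. 149.] zt 26.6 319 mean [547.1  88.1  25.1] mid [547.   88.2  24.9] ext [34.2 35.5  3.8]
bearing 0.74 [305. 213.] zt 20.6 548 mean [445.5 -85.3  19. ] mid [445.1 -85.6  18.9] ext [45.5 46.5  4. ]
bracket 0.76 [250. 149.] zt 44.6 118 mean [568.4   6.7  43.8] mid [567.3   5.7  43.4] ext [16.5 31.8  4.2]
bracket 0.71 [118. 262.] zt 58.3 138 mean [366.7 237.5  65.5] mid [448.9 159.2 198.7] ext [215.4 201.5 288.1]
small_nut 0.73 [314. 149.] zt 18.6 143 mean [551.2 -87.7  17.1] mid [550.8 -87.7  17.1] ext [22.9 24.4  3.9]
small_nut 0.58 [195. 159.] zt 26.6 320 mean [547.   87.9  25.1] mid [546.8  87.6  24.9] ext [34.6 34.5  3.8]
mat 4.146941040870985 [[ 389.5 -157.1    1.9]
 [ 714.3  157.9    6.5]]
```

View pics/w1.png

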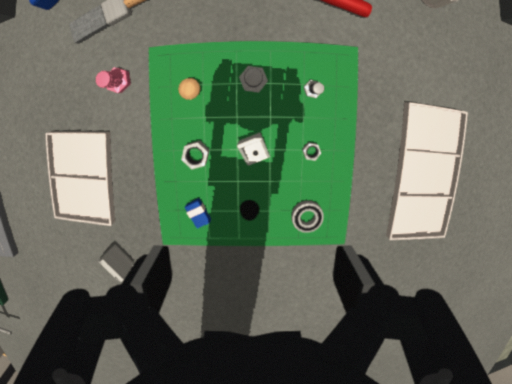

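Run:
```python
from h import *
import pickle
sets={}
for n in ['scene','side']:
    p,D=pickle.load(open(n+'0.pkl','rb')); sets[n]=(p,cloud(p),D)
p,W,D=pickle.load(open('w1.pkl','rb')); sets['wrist']=(p,W,D)
for n,(p,W,D) in sets.items():
    for q,d in D:
        if d['conf']<.4: continue
        P=W[d['mask']]; P=P[~np.isnan(P[:,0])]
        c=np.median(P,0)
        if q=='bracket' and np.hypot(c[0]-560,c[1]-3)<30:
            T=P[P[:,2]>np.percentile(P[:,2],98)-5]
            r=cv2.minAreaRect(T[:,:2].astype(np.float32))
            u=np.linalg.svd(T[:,:2]-T[:,:2].mean(0),full_matrices=False)[2][0]
            A=P[P[:,2]>4+1]; ra=cv2.minAreaRect(A[:,:2].astype(np.float32))
            print(n,'bracket top edge',T.mean(0).round(1),'dir',np.degrees(np.arctan2(u[1],u[0])).round(1),r,'all',ra)
        if q=='large_nut' and np.hypot(c[0]-547,c[1]-90)<30:
            zt=np.percentile(P[:,2],95); T=P[P[:,2]>zt-4][:,:2]
            best=[]
            for a in np.arange(-30,30,1.):
                w=[]; c0=(np.percentile(T,2,axis=0)+np.percentile(T,98,axis=0))/2
                for k in range(3):
                    t=np.radians(a+60*k); s=T@[np.cos(t),np.sin(t)]; w.append(np.percentile(s,98)-np.percentile(s,2))
                best.append((np.mean(w),a,np.round(w,1)))
            best.sort(key=lambda b:b[0]); print(n,'nut flat normal',best[0],best[1],best[2],'worst',best[-1])
p=sets['wrist'][0]
save('w1nut.png',np.hstack([cv2.resize(p['pixels'][y:y+44,x:x+44],(390,390),interpolation=cv2.INTER_CUBIC) for x,y in ((173,132),(231,127))]))
```

```text
scene nut flat normal (np.float64(35.325481406282485), np.float64(13.0), array([36.5, 34.8, 34.7])) (np.float64(35.331518841825094), np.float64(14.0), array([36.4, 34.8, 34.8])) (np.float64(35.34730647056033), np.float64(12.0), array([36.5, 34.9, 34.7])) worst (np.float64(36.31357728457462), np.float64(-8.0), array([36.3, 36.6, 36.1]))
scene bracket top edge [568.7   2.4  43. ] dir 112.7 ((567.857177734375, 3.485227584838867), (8.890518188476562, 34.86602020263672), 23.954530715942383) all ((552.382080078125, -2.0429439544677734), (41.557838439941406, 36.93022918701172), 21.262062072753906)
side nut flat normal (np.float64(34.68902277347781), np.float64(7.0), array([33.7, 35.1, 35.3])) (np.float64(34.69099914693145), np.float64(6.0), array([33.7, 35. , 35.4])) (np.float64(34.72071037820725), np.float64(8.0), array([33.8, 35.1, 35.3])) worst (np.float64(35.800588382990334), np.float64(-23.0), array([35.8, 36.2, 35.4]))
side bracket top edge [566.   11.9  41.4] dir 113.1 ((566.3638305664062, 9.389772415161133), (10.14371395111084, 33.23088836669922), 27.462997436523438) all ((551.8616943359375, 3.1613235473632812), (40.59293746948242, 36.21554183959961), 24.77298355102539)
wrist nut flat normal (np.float64(34.50247854470342), np.float64(9.0), array([34.1, 34.8, 34.6])) (np.float64(34.514141328207046), np.float64(8.0), array([34.1, 34.9, 34.6])) (np.float64(34.521020956055985), np.float64(10.0), array([34.1, 34.9, 34.5])) worst (np.float64(35.561276866043585), np.float64(-18.0), array([35.5, 35.8, 35.4]))
wrist bracket top edge [568.4   6.4  43.7] dir -70.1 ((567.1910400390625, 5.61204719543457), (9.911102294921875, 34.960323333740234), 19.22258949279785) all ((553.0193481445312, -0.19013404846191406), (40.81898498535156, 34.99220275878906), 21.676908493041992)
```

View pics/w1nut.png

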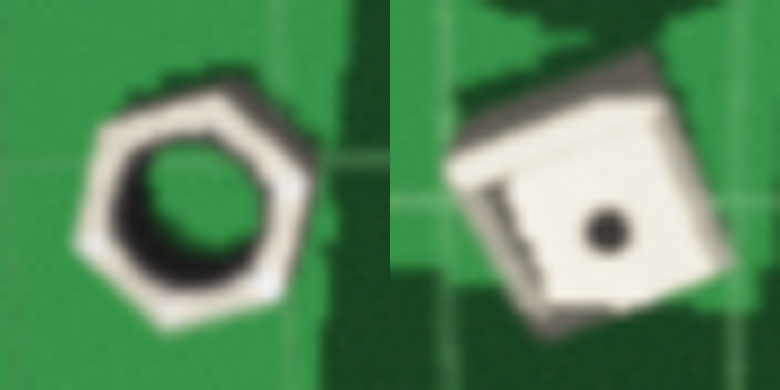

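Wrist view: pink bolt (112,80), steel large bolt (254,79), small bracket (253,149), large nut (194,154), small bolt (314,89), bearing (308,215), small nut (312,151). Its position estimates fall between those of the two fixed cameras. First I'll pick up the large bolt.

Emit:
apply_moves([
  [0,-54,60,0,0,0],
  [1,-54,60,0,0,0],
  [0,0,50,0,0,0],
  [0,0,50,0,0,0],
  [0,0,40,0,0,0],
  [0,0,20,0,0,0],
  [0,0,0,0,0,0],
], fingers=1, force=60)

```text
t: 3.72
tcp_pos: [630.5, -3.3, 66.1]
ee_rot: [-0.704, 0.71, 0.001, -0.001]
wrist_force: [-0.6, 0.1, -0.1]
width: 85.5
```

Emit:
apply_moves([
  [0,0,0,0,0,0],
  [0,0,0,0,0,0],
  [0,0,0,0,0,0],
  [0,0,0,0,0,0],
  [0,0,0,0,0,0],
  [0,0,0,0,0,0],
], fingers=0, force=60)

```text
t: 4.47
tcp_pos: [631.4, -2.9, 67.3]
ee_rot: [-0.704, 0.71, 0.0, -0.0]
wrist_force: [-0.3, 0.0, 0.7]
width: 0.3
```

The last rows fell short because the joint speeds capped them, so the jaws closed on air about 25 mm short of the bolt. I'll reopen and use smaller rows.

Emit:
apply_moves([
  [0,0,0,0,0,0],
  [0,0,0,0,0,0],
  [0,0,0,0,0,0],
  [0,0,0,0,0,0],
  [-4,-12,0,0,0,0],
  [0,-13,0,0,0,0],
  [0,0,14,0,0,0],
  [0,0,13,0,0,0],
  [0,0,0,0,0,0],
], fingers=1)

```text
t: 5.6
tcp_pos: [654.4, 1.1, 37.4]
ee_rot: [-0.704, 0.71, 0.002, -0.002]
wrist_force: [-0.4, -0.3, 0.1]
width: 85.1
```

Run:
```python
from h import *
o,p,W=wrist(); save('w2.png',p['pixels']); print(o['tcp_pos'],o['wrist_force'])
```

```text
[654.37324964   1.08531605  37.44652321] [-0.40026538 -0.3042926   0.08183664]
```

View pics/w2.png

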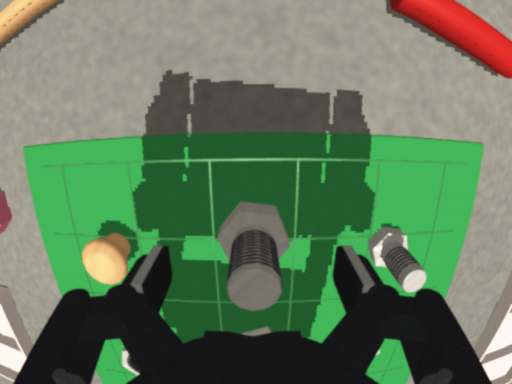

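The large bolt's shank at (255,270) is centred between the jaws. I'll close and lift.

Emit:
apply_moves([
  [0,0,0,0,0,0],
  [0,0,0,0,0,0],
  [0,0,0,0,0,0],
  [0,0,0,0,0,0],
  [0,0,0,0,0,0],
  [0,0,-15,0,0,0],
  [0,0,-25,0,0,0],
  [0,0,-20,0,0,0],
  [0,0,0,0,0,0],
], fingers=0, force=60)

```text
t: 6.78
tcp_pos: [658.1, 0.8, 103.2]
ee_rot: [-0.704, 0.71, -0.002, 0.002]
wrist_force: [-0.1, 0.2, -2.7]
width: 22.5
```

Run:
```python
from h import *
o,p,W=wrist(); save('w3.png',p['pixels']); print(o['tcp_pos'],o['wrist_force'],o['width'])
plan([593,-306,o['tcp_pos'][2]],-91,9)
```

```text
[658.08394743   0.80197101 103.23798426] [-0.10735974  0.18742397 -2.65146875] 22.504230820275644
from [657.    0.9 101.5] phi -90.5
[[34.2, 6.8, -0.2, 0.0, 0.0, 0.1], [34.2, 6.8, -0.2, 0.0, 0.0, 0.1], [34.2, 6.8, -0.2, 0.0, 0.0, 0.1], [34.2, 6.7, -0.2, 0.0, 0.0, 0.1], [34.2, 6.7, -0.2, 0.0, 0.0, 0.1], [34.2, 6.7, -0.2, 0.0, 0.0, 0.1], [34.2, 6.6, -0.2, 0.0, 0.0, 0.1], [34.2, 6.6, -0.2, 0.0, 0.0, 0.1], [34.2, 6.6, -0.2, 0.0, 0.0, 0.1]]
```

View pics/w3.png

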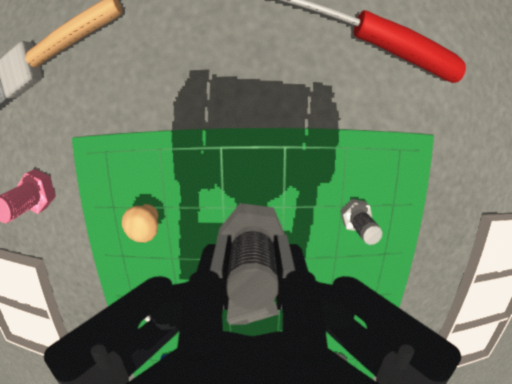

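Emit:
apply_moves([
  [10,0,-10,0,0,0],
  [30,7,-10,0,0,0],
  [34,8,0,0,0,0],
  [34,8,0,0,0,0],
  [34,8,0,0,0,0],
  [34,8,0,0,0,0],
  [34,8,0,0,0,0],
  [34,8,0,0,0,0],
  [34,6,0,0,0,0],
  [30,5,0,0,0,0.5],
  [0,0,0,0,0,0],
])

```text
t: 8.2
tcp_pos: [586.9, -309.0, 119.8]
ee_rot: [-0.7, 0.714, 0.0, -0.0]
wrist_force: [0.0, 0.5, -2.2]
width: 22.6
```

```bash
cat >> h.py <<'E'
def trayfit(p,W,q):
    for d in robot.regions_of(p,q)[:1]:
        P=W[d['mask']]; T=P[(P[:,2]>14)&(P[:,2]<24)][:,:2].astype(np.float32)
        print(q,round(d['conf'],2),len(T),cv2.minAreaRect(T),'floor',np.nanmedian(P[:,2]))
E
python3 - <<'E'
from h import *
o,p,W=wrist(); save('w4.png',p['pixels']); print(o['tcp_pos'],o['wrist_force'],o['width'])
trayfit(p,W,'tray_three')
E
```

```text
[ 586.85720335 -308.97255446  119.84162467] [ 0.03507437  0.4875241  -2.22263839] 22.61206649230774
tray_three 0.74 2266 ((555.107177734375, -305.706787109375), (126.81464385986328, 159.55332946777344), 88.63459014892578) floor 4.296488726420499
```

View pics/w4.png

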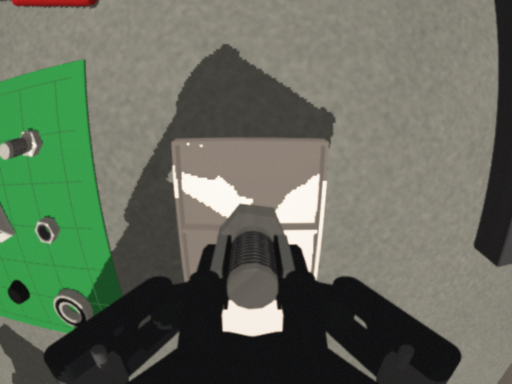

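Emit:
apply_moves([
  [-1,-7,10,0,0,0],
  [0,0,20,0,0,0],
  [0,0,20,0,0,0],
  [0,0,16,0,0,0],
  [0,0,8,0,0,0],
  [0,0,4,0,0,0],
  [0,0,2,0,0,0],
  [0,0,0,0,0,0],
  [0,0,0,0,0,0],
])

```text
t: 9.43
tcp_pos: [595.4, -306.0, 41.0]
ee_rot: [-0.701, 0.713, -0.001, 0.0]
wrist_force: [-0.3, -0.2, -2.0]
width: 22.8
```

Emit:
apply_moves([
  [0,0,1.5,0,0,0],
  [0,0,1,0,0,0],
  [0,0,0,0,0,0],
])

```text
t: 9.8
tcp_pos: [595.6, -306.1, 40.9]
ee_rot: [-0.701, 0.713, -0.0, 0.0]
wrist_force: [-4.3, 3.6, 9.9]
width: 22.4
```

Emit:
apply_moves([
  [0,0,0,0,0,0],
  [0,0,0,0,0,0],
  [0,0,0,0,0,0],
  [0,0,-10,0,0,0],
  [0,0,-25,0,0,0],
  [0,0,-30,0,0,0],
  [0,0,-15,0,0,0],
  [0,0,0,0,0,0],
], fingers=0.75)

```text
t: 10.8
tcp_pos: [595.9, -306.3, 119.8]
ee_rot: [-0.701, 0.713, -0.002, 0.0]
wrist_force: [0.2, 0.1, -1.1]
width: 64.2
```

Run:
```python
from h import *
o,p,W=wrist(); save('w5.png',p['pixels']); print(o['tcp_pos'],o['wrist_force'],o['width'])
tops(p,W,['large_bolt'])
plan([444.5,-86,100],-90,7)
```

```text
[ 595.92446171 -306.25209477  119.79543654] [ 0.21197359  0.14613742 -1.09853523] 64.21319370806604
large_bolt 0.83 [253. 202.] zt 64.9 861 mean [ 596.9 -306.1   64. ] mid [ 596.5 -306.    63.5] ext [21.4 20.4  3.3]
from [ 594.6 -305.3  116.9] phi -91.0
[[-31.0, 22.0, 2.4, 0.0, 0.0, -0.1], [-31.0, 21.9, 2.4, 0.0, 0.0, -0.1], [-31.1, 21.8, 2.4, 0.0, 0.0, -0.1], [-31.1, 21.7, 2.4, 0.0, 0.0, -0.1], [-31.2, 21.7, 2.4, 0.0, 0.0, -0.1], [-31.2, 21.6, 2.4, 0.0, 0.0, -0.1], [-31.3, 21.5, 2.4, 0.0, 0.0, -0.1]]
```

View pics/w5.png

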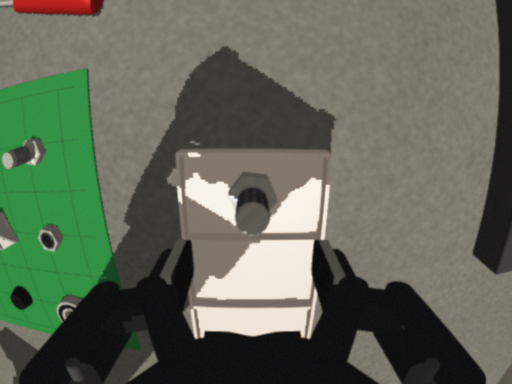

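The large bolt at (252,200) stands in the far compartment. Next, the bearing.

Emit:
apply_moves([
  [-30,20,0,0,0,0],
  [-31,22,0,0,0,0],
  [-31,22,2,0,0,0],
  [-31,22,4,0,0,0],
  [-31,22,4,0,0,0],
  [-31,22,4,0,0,0],
  [-31,22,4,0,0,0],
  [0,0,0,0,0,0],
  [0,0,0,0,0,0],
], fingers=1)

```text
t: 12.02
tcp_pos: [446.6, -87.3, 99.3]
ee_rot: [-0.701, 0.713, 0.0, -0.0]
wrist_force: [0.5, -0.7, -0.9]
width: 85.2
```

Run:
```python
from h import *
o,p,W=wrist(); save('w6.png',p['pixels']); print(o['tcp_pos'],o['wrist_force'],o['width'])
tops(p,W,['bearing'])
```

```text
[446.56844044 -87.30857109  99.33154406] [ 0.46954023 -0.66134363 -0.93237369] 85.1840788142209
bearing 0.57 [243. 216.] zt 20.4 2510 mean [445.1 -86.5  19.2] mid [444.2 -86.6  18.9] ext [46.8 46.1  3.4]
```

View pics/w6.png

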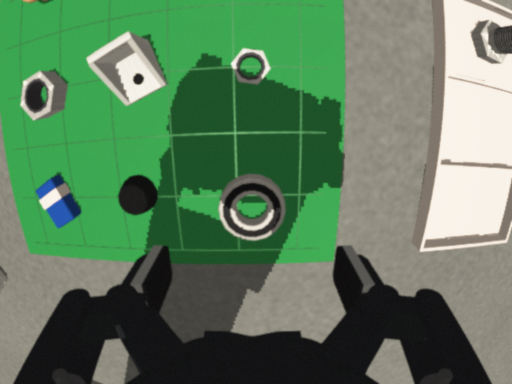

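Emit:
apply_moves([
  [-1,2,20,0,0,0],
  [0,0,25,0,0,0],
  [0,0,20,0,0,0],
  [0,0,10,0,0,0],
  [0,0,2,0,0,0],
  [0,0,0,0,0,0],
], fingers=0.75)

```text
t: 12.88
tcp_pos: [445.3, -86.4, 23.5]
ee_rot: [-0.701, 0.713, -0.0, 0.0]
wrist_force: [0.0, -0.7, 0.3]
width: 64.4
```

Run:
```python
from h import *
o,p,W=wrist(); save('w7.png',p['pixels']); print(o['tcp_pos'],o['wrist_force'],o['width'])
p=robot.camera('scene'); save('s7.png',cv2.resize(p['pixels'][130:230,160:290],None,fx=5,fy=5))
```

```text
[445.32436148 -86.44921996  23.5027886 ] [ 0.01306655 -0.66927082  0.33534557] 64.3670026022481
```

View pics/w7.png

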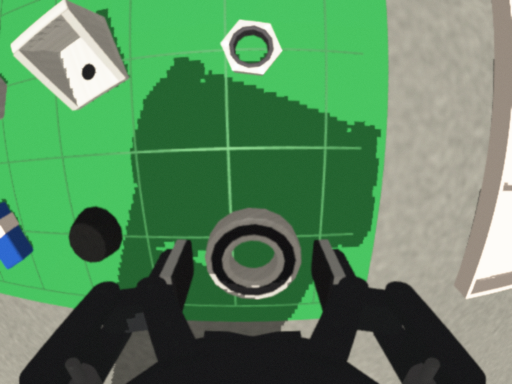

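View pics/s7.png

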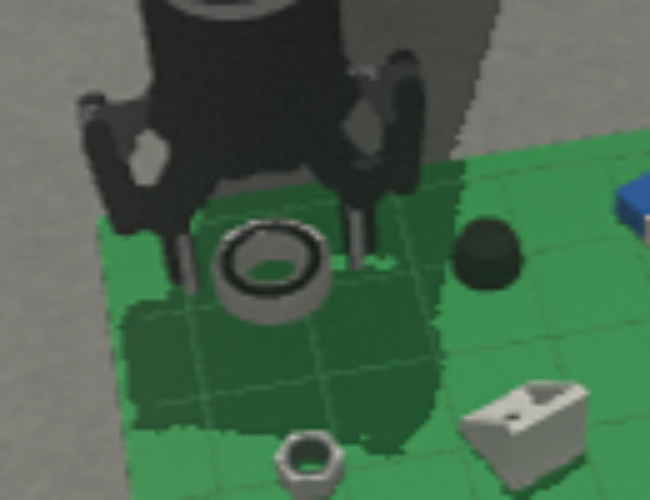

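Jaws straddle the bearing at wrist (253,253) with no contact. I'll go a little lower while watching the force.

Emit:
apply_moves([
  [0,0,3,0,0,0],
  [0,0,2,0,0,0],
  [0,0,0,0,0,0],
])

```text
t: 13.35
tcp_pos: [444.5, -86.0, 17.7]
ee_rot: [-0.701, 0.713, 0.0, -0.0]
wrist_force: [0.0, 0.6, 0.6]
width: 64.1
```

Emit:
apply_moves([
  [0,0,0,0,0,0],
  [0,0,0,0,0,0],
  [0,0,0,0,0,0],
  [0,0,0,0,0,0],
], fingers=0, force=60)

```text
t: 13.85
tcp_pos: [445.0, -86.2, 18.7]
ee_rot: [-0.701, 0.713, -0.0, -0.0]
wrist_force: [-2.5, -0.0, 5.7]
width: 49.6
```

Emit:
apply_moves([
  [0,0,-12,0,0,0],
  [0,0,-25,0,0,0],
  [10,-5,-15,0,0,0],
  [34,-11,0,0,0,0],
  [34,-11,0,0,0,0],
  [34,-11,0,0,0,0],
  [34,-11,0,0,0,0],
  [34,-11,0,0,0,0],
  [30,-9,0,0,0,0.3],
  [8,-5,0,0,0,0],
  [0,0,0,0,0,0],
])

```text
t: 15.22
tcp_pos: [515.0, -305.6, 69.8]
ee_rot: [-0.699, 0.715, 0.0, 0.0]
wrist_force: [0.5, 0.5, -1.1]
width: 49.5
```

Run:
```python
from h import *
o,p,W=wrist(); save('w8.png',p['pixels']); print(o['tcp_pos'],o['wrist_force'],o['width'])
trayfit(p,W,'tray_three')
```

```text
[ 514.98870455 -305.61294766   69.75482791] [ 0.53696428  0.54609398 -1.09060952] 49.5122726969478
tray_three 0.89 5159 ((554.910888671875, -305.9515686035156), (126.98400115966797, 158.76930236816406), 88.72713470458984) floor 4.3404178901856625
```

View pics/w8.png

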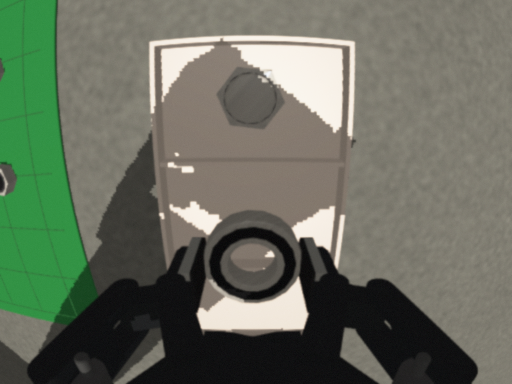

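Emit:
apply_moves([
  [0,0,15,0,0,0],
  [0,0,18,0,0,0],
  [0,0,10,0,0,0],
  [0,0,5,0,0,0],
  [0,0,2,0,0,0],
  [0,0,0,0,0,0],
])

```text
t: 16.08
tcp_pos: [515.2, -305.6, 20.2]
ee_rot: [-0.699, 0.715, -0.0, 0.0]
wrist_force: [-0.4, 0.9, -1.8]
width: 49.2
```

Emit:
apply_moves([
  [0,0,1.5,0,0,0],
  [0,0,0,0,0,0],
])

```text
t: 16.32
tcp_pos: [515.2, -305.6, 18.8]
ee_rot: [-0.699, 0.715, -0.0, 0.0]
wrist_force: [0.7, -0.1, -0.9]
width: 49.6
```

Emit:
apply_moves([
  [0,0,0,0,0,0],
  [0,0,0,0,0,0],
  [0,0,-8,0,0,0],
  [0,0,-20,0,0,0],
  [0,0,-30,0,0,0],
  [0,0,-25,0,0,0],
  [0,0,0,0,0,0],
], fingers=0.75)

```text
t: 17.2
tcp_pos: [517.0, -306.9, 105.8]
ee_rot: [-0.699, 0.715, -0.004, 0.001]
wrist_force: [-0.1, 1.0, -0.4]
width: 63.9
```

Run:
```python
from h import *
o,p,W=wrist(); save('w9.png',p['pixels']); print(o['tcp_pos'],o['wrist_force'],o['width'])
tops(p,W,['bearing'])
plan([546,88,100],-108,9)
```

```text
[ 517.03765775 -306.88243707  105.81046728] [-0.13841769  0.97951744 -0.41238411] 63.945826690349925
bearing 0.78 [254. 216.] zt 20.5 2378 mean [ 515.6 -305.    19.2] mid [ 514.7 -305.1   18.9] ext [47.1 45.9  3.4]
from [ 515.1 -305.4  101.9] phi -91.3
[[-43.8, -2.5, 0.2, 0.0, 0.0, 1.9], [-43.8, -1.1, 0.2, 0.0, 0.0, 1.9], [-43.8, 0.4, 0.2, 0.0, 0.0, 1.9], [-43.8, 1.8, 0.2, 0.0, 0.0, 1.9], [-43.7, 3.2, 0.2, 0.0, 0.0, 1.9], [-43.6, 4.6, 0.2, 0.0, 0.0, 1.9], [-43.4, 6.0, 0.2, 0.0, 0.0, 1.9], [-43.2, 7.5, 0.2, 0.0, 0.0, 1.9], [-42.9, 8.8, 0.2, 0.0, 0.0, 1.9]]
```

View pics/w9.png

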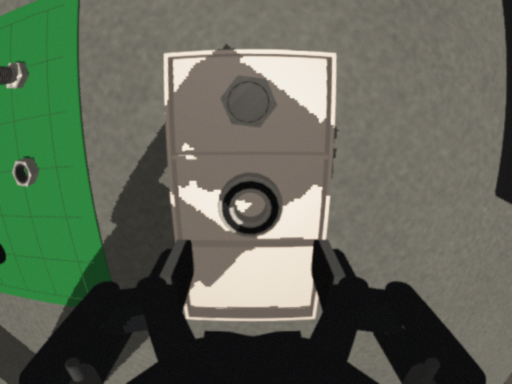

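The bearing at (250,207) lies flat in the middle compartment. Now the large nut.

Emit:
apply_moves([
  [-43,-2,0,0,0,1.9],
  [-44,-1,0,0,0,1.9],
  [-44,0,0,0,0,1.9],
  [-44,2,0,0,0,1.9],
  [-44,3,0,0,0,1.9],
  [-44,5,0,0,0,1.9],
  [-43,6,0,0,0,1.9],
  [-43,8,0,0,0,1.9],
  [-43,9,0,0,0,1.5],
  [0,0,0,0,0,0],
  [0,0,0,0,0,0],
], fingers=0.75)

```text
t: 18.68
tcp_pos: [545.1, 87.6, 100.2]
ee_rot: [-0.588, 0.809, 0.0, -0.001]
wrist_force: [-0.3, -0.2, 0.4]
width: 64.7
```

Run:
```python
from h import *
o,p,W=wrist(); save('w10.png',p['pixels']); print(o['tcp_pos'],o['wrist_force'],o['width'])
D=tops(p,W,['large_nut'])
P=W[D[0][1]['mask']]; T=P[P[:,2]>np.nanpercentile(P[:,2],95)-4][:,:2]
for a in range(-30,30,3):
    w=[]
    for k in range(3):
        t=np.radians(a+60*k); s=T@[np.cos(t),np.sin(t)]; w.append(np.percentile(s,99)-np.percentile(s,1))
    print(a,round(np.mean(w),2),end='; ')
plan([546,88,30],-108,5)
```

```text
[545.06872145  87.62418352 100.19291246] [-0.28669839 -0.16191179  0.41189555] 64.65440555837169
large_nut 0.92 [250. 214.] zt 26.2 1210 mean [547.1  87.4  25. ] mid [546.5  87.5  24.8] ext [35.8 34.5  3.3]
-30 36.64; -27 36.94; -24 37.15; -21 37.26; -18 37.46; -15 37.49; -12 37.46; -9 37.39; -6 37.21; -3 36.91; 0 36.58; 3 36.31; 6 35.93; 9 35.45; 12 35.24; 15 35.14; 18 35.27; 21 35.57; 24 35.86; 27 36.2; from [545.5  87.  100.7] phi -108.0
(5, 'x', [-0.2, -0.0, 14.1, 0.0, 0.0, -0.0])
```

View pics/w10.png

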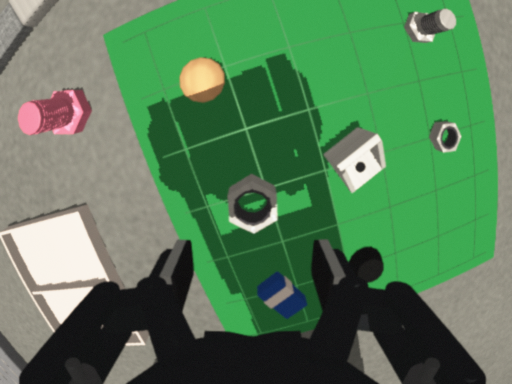

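Emit:
apply_moves([
  [0,-1,20,0,0,-2.5],
  [0,0,25,0,0,0],
  [0,0,20,0,0,0],
  [0,0,11,0,0,0],
  [0,0,3,0,0,0],
  [0,0,0,0,0,0],
])

```text
t: 19.52
tcp_pos: [547.2, 87.6, 22.8]
ee_rot: [-0.606, 0.796, -0.0, 0.0]
wrist_force: [1.5, 1.1, 0.3]
width: 63.8
```

Emit:
apply_moves([
  [0,0,0,0,0,0],
  [0,0,0,0,0,0],
  [0,0,0,0,0,0],
  [0,0,0,0,0,0],
  [0,0,0,0,0,0],
], fingers=0, force=60)

```text
t: 20.15
tcp_pos: [547.9, 87.8, 23.6]
ee_rot: [-0.606, 0.796, -0.001, 0.001]
wrist_force: [-0.4, -0.0, 5.5]
width: 34.3
```

Emit:
apply_moves([
  [0,0,-15,0,0,0],
  [0,0,-25,0,0,0],
  [0,0,-20,0,0,0],
  [0,0,0,0,0,0],
])

```text
t: 20.65
tcp_pos: [548.3, 87.7, 84.8]
ee_rot: [-0.606, 0.796, -0.001, 0.002]
wrist_force: [-0.2, -0.2, -0.8]
width: 34.5
```

Run:
```python
from h import *
o=robot.observe(); print(o['tcp_pos'],o['wrist_force'],o['width'])
plan([437.5,-303.5,83],-91.3,10)
```

```text
[548.32464772  87.74875601  84.78327386] [-0.23434367 -0.16912544 -0.78150499] 34.53160310798061
from [548.3  87.7  84.8] phi -105.5
[[40.7, 0.3, 0.2, 0.0, 0.0, -1.4], [40.6, 1.3, 0.2, 0.0, 0.0, -1.4], [40.6, 2.3, 0.2, 0.0, 0.0, -1.4], [40.5, 3.3, 0.2, 0.0, 0.0, -1.4], [40.4, 4.3, 0.2, 0.0, 0.0, -1.4], [40.3, 5.3, 0.2, 0.0, 0.0, -1.4], [40.2, 6.3, 0.2, 0.0, 0.0, -1.4], [40.0, 7.2, 0.2, 0.0, 0.0, -1.4], [39.8, 8.2, 0.2, 0.0, 0.0, -1.4], [39.6, 9.2, 0.2, 0.0, 0.0, -1.4]]
```

Emit:
apply_moves([
  [41,0,0,0,0,-1.4],
  [41,1,0,0,0,-1.4],
  [41,2,0,0,0,-1.4],
  [40,3,0,0,0,-1.4],
  [40,4,0,0,0,-1.4],
  [40,5,0,0,0,-1.4],
  [40,6,0,0,0,-1.4],
  [40,7,0,0,0,-1.4],
  [40,8,0,0,0,-1.4],
  [40,9,0,0,0,-1.5],
  [0,0,0,0,0,0],
  [0,0,0,0,0,0],
])

```text
t: 22.15
tcp_pos: [437.4, -303.3, 81.4]
ee_rot: [-0.698, 0.716, 0.001, 0.0]
wrist_force: [-0.4, 0.4, -0.5]
width: 34.3
```

Run:
```python
from h import *
o,p,W=wrist(); save('w11.png',p['pixels']); print(o['tcp_pos'],o['wrist_force'],o['width'])
trayfit(p,W,'tray_three')
plan([437.5,-303.5,24],-91.3,4)
```

```text
[ 437.44104532 -303.2558866    81.41654011] [-0.35187966  0.4033059  -0.48996831] 34.28465264991315
tray_three 0.79 5429 ((493.17083740234375, -304.63922119140625), (127.00779724121094, 192.3727569580078), 88.80814361572266) floor 4.453032597291411
from [ 437.8 -302.8   81.7] phi -91.3
(4, 'x', [0.2, 0.1, 14.4, 0.0, 0.0, -0.0])
```

View pics/w11.png

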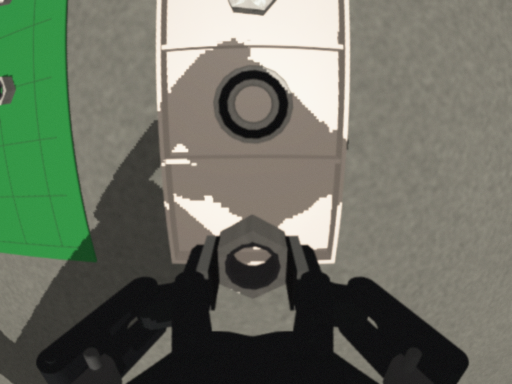

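Emit:
apply_moves([
  [0,0,15,0,0,0],
  [0,0,20,0,0,0],
  [0,0,14,0,0,0],
  [0,0,6,0,0,0],
  [0,0,2,0,0,0],
  [0,0,0,0,0,0],
])

```text
t: 23.0
tcp_pos: [438.3, -304.2, 25.8]
ee_rot: [-0.699, 0.715, -0.0, 0.0]
wrist_force: [-0.3, -0.0, -0.5]
width: 34.3
```

Emit:
apply_moves([
  [0,0,2,0,0,0],
  [0,0,0,0,0,0],
])

```text
t: 23.25
tcp_pos: [438.1, -304.1, 23.6]
ee_rot: [-0.699, 0.715, -0.0, 0.0]
wrist_force: [0.2, -0.5, -0.6]
width: 34.6
```

Emit:
apply_moves([
  [0,0,0,0,0,0],
  [0,0,0,0,0,0],
  [0,0,-8,0,0,0],
  [0,0,-20,0,0,0],
  [0,0,-30,0,0,0],
  [0,0,-25,0,0,0],
  [0,0,0,0,0,0],
], fingers=0.7)

```text
t: 24.12
tcp_pos: [439.5, -305.4, 109.5]
ee_rot: [-0.699, 0.715, -0.003, 0.0]
wrist_force: [-0.5, -0.9, 0.1]
width: 59.7
```

Run:
```python
from h import *
o,p,W=wrist(); save('w12.png',p['pixels']); print(o['tcp_pos'],o['wrist_force'],o['width'])
tops(p,W,['large_nut'])
plan([644.5,-86,105],-91.3,8)
```

```text
[ 439.50333524 -305.3717805   109.48538818] [-0.51672417 -0.92005998  0.12060672] 59.70678981351512
large_nut 0.67 [249. 214.] zt 26.2 1110 mean [ 437.7 -303.7   25.1] mid [ 437.3 -303.8   24.6] ext [36.1 33.9  3.4]
from [ 437.8 -303.9  106.2] phi -91.4
(8, 'x', [-27.8, -25.2, 0.1, 0.0, 0.0, -0.0])
```

View pics/w12.png

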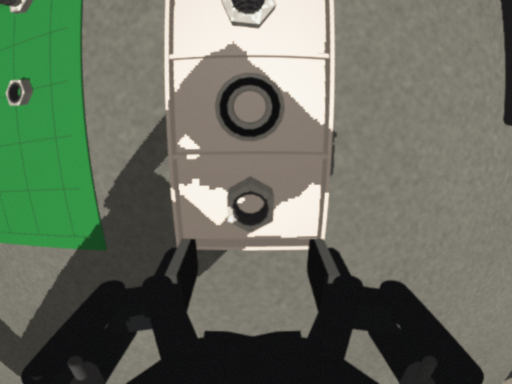

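The large nut at (250,204) lies flat in the near compartment. Now the small bolt.

Emit:
apply_moves([
  [-28,-25,0,0,0,0],
  [-28,-25,0,0,0,0],
  [-28,-25,0,0,0,0],
  [-28,-25,0,0,0,0],
  [-28,-25,0,0,0,0],
  [-28,-25,0,0,0,0],
  [-28,-25,0,0,0,0],
  [-27,-26,0,0,0,0],
  [0,0,0,0,0,0],
  [0,0,0,0,0,0],
], fingers=0.7)

```text
t: 25.48
tcp_pos: [643.0, -85.8, 104.6]
ee_rot: [-0.699, 0.715, 0.001, -0.001]
wrist_force: [-1.0, 0.3, 0.1]
width: 59.6
```

Run:
```python
from h import *
o,p,W=wrist(); save('w13.png',p['pixels']); print(o['tcp_pos'],o['wrist_force'],o['width'])
tops(p,W,['small_bolt','small_nut','bracket'])
```

```text
[643.01185045 -85.81314953 104.60550121] [-0.99694311  0.25655562  0.06100694] 59.60634751457047
small_bolt 0.79 [254. 205.] zt 49.8 402 mean [645.4 -87.5  48.8] mid [644.9 -87.5  48.3] ext [14.3 13.7  3.8]
small_nut 0.79 [257. 294.] zt 17.9 348 mean [551.8 -87.4  16.7] mid [551.2 -87.7  16. ] ext [23.  24.   4.1]
bracket 0.44 [145. 277.] zt 18.9 8 mean [566.   20.4  17.9] mid [566.2  20.4  17.9] ext [2.  2.6 4.4]
```

View pics/w13.png

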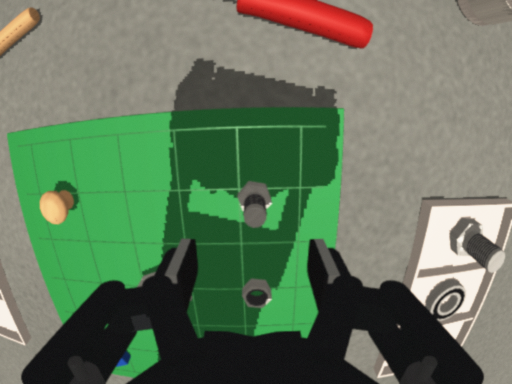

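Emit:
apply_moves([
  [1,-2,20,0,0,0],
  [0,0,22,0,0,0],
  [0,0,20,0,0,0],
  [0,0,9,0,0,0],
  [0,0,2,0,0,0],
  [0,0,0,0,0,0],
])

```text
t: 26.42
tcp_pos: [646.6, -86.9, 33.9]
ee_rot: [-0.699, 0.715, -0.0, 0.0]
wrist_force: [0.3, 0.3, -0.0]
width: 59.9
```

Emit:
apply_moves([
  [0,0,0,0,0,0],
  [0,0,0,0,0,0],
  [0,0,0,0,0,0],
  [0,0,0,0,0,0],
  [0,0,0,0,0,0],
], fingers=0, force=50)

```text
t: 27.05
tcp_pos: [646.6, -87.0, 34.1]
ee_rot: [-0.699, 0.715, -0.0, 0.0]
wrist_force: [0.2, -0.1, 3.6]
width: 14.3
```

Emit:
apply_moves([
  [0,0,-15,0,0,0],
  [0,0,-25,0,0,0],
  [0,0,-20,0,0,0],
  [0,0,0,0,0,0],
])

```text
t: 27.55
tcp_pos: [647.7, -87.3, 96.2]
ee_rot: [-0.699, 0.715, -0.002, 0.001]
wrist_force: [0.9, -0.4, -1.0]
width: 14.4
```

Run:
```python
from h import *
o=robot.observe(); print(o['tcp_pos'],o['wrist_force'],o['width'])
plan([550,300,95],-94.6,10)
```

```text
[647.72396954 -87.25101846  96.21037215] [ 0.94867187 -0.36803247 -1.03214697] 14.435023088975111
from [647.7 -87.3  96.2] phi -91.4
[[-38.5, 10.7, 0.1, 0.0, 0.0, 0.3], [-38.4, 10.9, 0.1, 0.0, 0.0, 0.3], [-38.4, 11.1, 0.1, 0.0, 0.0, 0.3], [-38.3, 11.3, 0.1, 0.0, 0.0, 0.3], [-38.2, 11.6, 0.1, 0.0, 0.0, 0.3], [-38.2, 11.8, 0.1, 0.0, 0.0, 0.3], [-38.1, 12.0, 0.1, 0.0, 0.0, 0.3], [-38.0, 12.2, 0.1, 0.0, 0.0, 0.3], [-38.0, 12.4, 0.1, 0.0, 0.0, 0.3], [-37.9, 12.6, 0.1, 0.0, 0.0, 0.3]]
```

Emit:
apply_moves([
  [-38,11,0,0,0,0.3],
  [-38,11,0,0,0,0.3],
  [-38,11,0,0,0,0.3],
  [-38,11,0,0,0,0.3],
  [-38,12,0,0,0,0.3],
  [-38,12,0,0,0,0.3],
  [-38,12,0,0,0,0.3],
  [-38,12,0,0,0,0.3],
  [-38,12,0,0,0,0.3],
  [-38,13,0,0,0,0.4],
  [0,0,0,0,0,0],
  [0,0,0,0,0,0],
])

```text
t: 29.05
tcp_pos: [546.7, 297.8, 92.4]
ee_rot: [-0.679, 0.734, 0.0, -0.001]
wrist_force: [0.4, 0.2, -2.6]
width: 14.4
```

Run:
```python
from h import *
o,p,W=wrist(); save('w14.png',p['pixels']); print(o['tcp_pos'],o['wrist_force'],o['width'])
trayfit(p,W,'tray_two')
```

```text
[546.72297209 297.84086771  92.44805032] [ 0.41259621  0.22127852 -2.61797193] 14.422815879038447
tray_two 0.58 2837 ((512.089111328125, 303.5902404785156), (126.9171142578125, 159.59400939941406), 85.1898193359375) floor 4.330359260845043
```

View pics/w14.png

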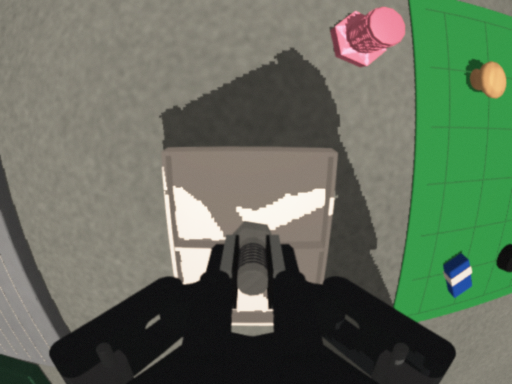

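Emit:
apply_moves([
  [-2,-5,10,0,0,0],
  [0,0,20,0,0,0],
  [0,0,16,0,0,0],
  [0,0,7,0,0,0],
  [0,0,3,0,0,0],
  [0,0,0,0,0,0],
])

```text
t: 29.9
tcp_pos: [552.5, 300.0, 37.5]
ee_rot: [-0.679, 0.734, -0.0, 0.0]
wrist_force: [0.3, 0.4, -0.4]
width: 14.6
```

Emit:
apply_moves([
  [0,0,2,0,0,0],
  [0,0,1,0,0,0],
  [0,0,0,0,0,0],
])

```text
t: 30.28
tcp_pos: [552.5, 299.9, 34.6]
ee_rot: [-0.679, 0.734, -0.0, 0.0]
wrist_force: [-0.2, 0.6, -0.8]
width: 14.4
```

Emit:
apply_moves([
  [0,0,0.8,0,0,0],
  [0,0,0,0,0,0],
])

```text
t: 30.52
tcp_pos: [552.6, 300.0, 34.2]
ee_rot: [-0.679, 0.734, -0.0, 0.0]
wrist_force: [-1.0, -0.7, 3.0]
width: 14.5
```

Emit:
apply_moves([
  [0,0,0,0,0,0],
  [0,0,0,0,0,0],
  [0,0,0,0,0,0],
  [0,0,-10,0,0,0],
  [0,0,-20,0,0,0],
  [0,0,-25,0,0,0],
  [0,0,-20,0,0,0],
  [0,0,0,0,0,0],
], fingers=0.7)

```text
t: 31.52
tcp_pos: [554.2, 300.6, 112.1]
ee_rot: [-0.679, 0.734, -0.001, 0.003]
wrist_force: [-0.7, -0.7, -0.3]
width: 59.8
```

Run:
```python
from h import *
o,p,W=wrist(); save('w15.png',p['pixels']); print(o['tcp_pos'],o['wrist_force'],o['width'])
tops(p,W,['small_bolt'])
plan([557,2,107],-68,9)
```

```text
[554.16678006 300.62781678 112.12414376] [-0.65468187 -0.65527776 -0.31361088] 59.77310443908931
small_bolt 0.89 [254. 209.] zt 49.9 362 mean [551.6 300.1  48.9] mid [551.2 300.2  48.5] ext [14.1 13.6  4. ]
from [552.3 299.9 108.7] phi -94.5
[[33.0, -3.1, 0.2, 0.0, 0.0, -2.9], [33.1, -1.4, 0.2, 0.0, 0.0, -2.9], [33.1, 0.3, 0.2, 0.0, 0.0, -2.9], [33.0, 2.0, 0.2, 0.0, 0.0, -2.9], [32.9, 3.7, 0.2, 0.0, 0.0, -2.9], [32.7, 5.4, 0.2, 0.0, 0.0, -2.9], [32.3, 7.0, 0.2, 0.0, 0.0, -2.9], [31.9, 8.7, 0.2, 0.0, 0.0, -2.9], [31.5, 10.3, 0.2, 0.0, 0.0, -2.9]]
```

View pics/w15.png

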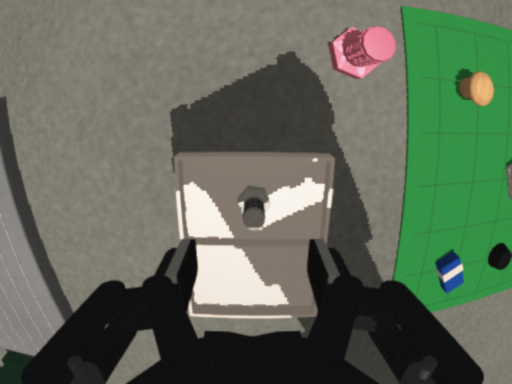

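The small bolt at (254,208) stands in the far compartment. Now the small bracket, on the mat at about (552,0).

Emit:
apply_moves([
  [33,-3,0,0,0,-2.9],
  [33,-1,0,0,0,-2.9],
  [33,0,0,0,0,-2.9],
  [33,2,0,0,0,-2.9],
  [33,4,0,0,0,-2.9],
  [33,5,0,0,0,-2.9],
  [32,7,0,0,0,-2.9],
  [32,9,0,0,0,-2.9],
  [32,10,0,0,0,-3.3],
  [0,0,0,0,0,0],
  [0,0,0,0,0,0],
], fingers=0.75)

```text
t: 33.0
tcp_pos: [555.7, 2.0, 107.6]
ee_rot: [0.829, -0.559, -0.001, 0.0]
wrist_force: [-0.3, 0.1, -0.8]
width: 64.1
```

Run:
```python
from h import *
o,p,W=wrist(); save('w16.png',p['pixels']); print(o['tcp_pos'],o['wrist_force'],o['width'])
D=tops(p,W,['bracket'])
for q,d in D:
    P=W[d['mask']]; A=P[(P[:,2]>6)&(P[:,2]<60)]; print(cv2.minAreaRect(A[:,:2].astype(np.float32)))
plan([557,2,107],-68,1)
```

```text
[555.65359558   2.02685902 107.55363269] [-0.3168865   0.10436921 -0.83153177] 64.08029836939866
bracket 0.89 [  8. 276.] zt 46.3 52 mean [346.7 227.9  46.8] mid [347.7 228.6  48. ] ext [ 9.4  8.1 10.8]
bracket 0.7 [253. 202.] zt 44.7 507 mean [568.3   6.5  43.8] mid [567.4   5.8  43.2] ext [17.4 32.3  4.3]
((361.95050048828125, 240.50482177734375), (51.024330139160156, 6.645564556121826), 41.35649490356445)
((552.6105346679688, -0.006000518798828125), (40.70292663574219, 35.26845932006836), 21.79971694946289)
from [555.9   2.5 108. ] phi -67.9
(1, 'x', [0.9, -0.8, 1.0, 0.0, 0.0, 0.1])
```

View pics/w16.png

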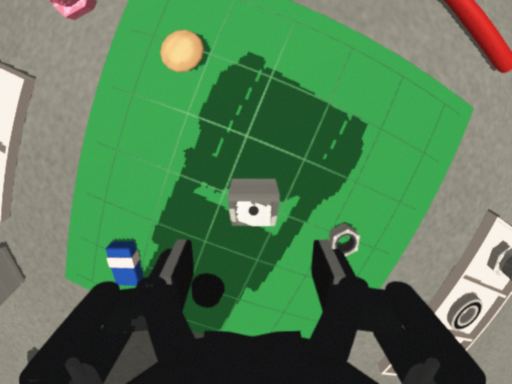

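The bracket at (253,202) is square to the jaws, and the small nut at (346,240) is well clear. I'll descend.

Emit:
apply_moves([
  [0,-1,20,0,0,0],
  [0,0,25,0,0,0],
  [0,0,22,0,0,0],
  [0,0,14,0,0,0],
  [0,0,4,0,0,0],
  [0,0,0,0,0,0],
])

```text
t: 33.85
tcp_pos: [557.4, 2.1, 23.6]
ee_rot: [0.829, -0.559, 0.0, -0.0]
wrist_force: [-0.1, 0.2, -0.1]
width: 63.9
```

Emit:
apply_moves([
  [0,0,0,0,0,0],
  [0,0,0,0,0,0],
  [0,0,0,0,0,0],
  [0,0,0,0,0,0],
  [0,0,0,0,0,0],
], fingers=0, force=40)

```text
t: 34.48
tcp_pos: [558.2, 1.8, 24.7]
ee_rot: [0.829, -0.559, 0.001, -0.0]
wrist_force: [0.5, 0.7, 5.6]
width: 34.8
```

Emit:
apply_moves([
  [0,0,-15,0,0,0],
  [0,0,-25,0,0,0],
  [0,0,-20,0,0,0],
  [0,0,0,0,0,0],
])

```text
t: 34.98
tcp_pos: [558.8, 1.8, 86.0]
ee_rot: [0.829, -0.559, 0.002, -0.001]
wrist_force: [0.3, -0.8, 0.1]
width: 35.7
```

Run:
```python
from h import *
o,p,W=wrist(); save('w17.png',p['pixels']); print(o['tcp_pos'],o['wrist_force'],o['width'])
plan([477,306.5,83],-94.8,9)
```

```text
[558.75635014   1.7737476   86.00437665] [ 0.27770123 -0.75427078  0.06506893] 35.65459913471781
from [557.7   1.9  84.5] phi -68.0
[[-34.7, -4.4, 0.2, 0.0, 0.0, 3.0], [-34.9, -2.6, 0.2, 0.0, 0.0, 3.0], [-35.0, -0.8, 0.2, 0.0, 0.0, 3.0], [-35.0, 1.1, 0.2, 0.0, 0.0, 3.0], [-34.9, 2.9, 0.2, 0.0, 0.0, 3.0], [-34.7, 4.7, 0.2, 0.0, 0.0, 3.0], [-34.4, 6.5, 0.2, 0.0, 0.0, 3.0], [-34.0, 8.3, 0.2, 0.0, 0.0, 3.0], [-33.5, 10.0, 0.2, 0.0, 0.0, 3.0]]
```

View pics/w17.png

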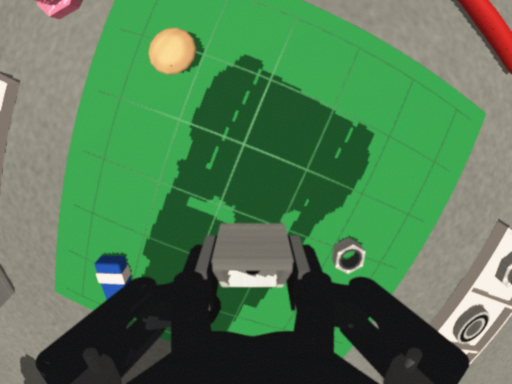

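Emit:
apply_moves([
  [-35,-4,0,0,0,3],
  [-35,-3,0,0,0,3],
  [-35,-1,0,0,0,3],
  [-35,1,0,0,0,3],
  [-35,3,0,0,0,3],
  [-35,5,0,0,0,3],
  [-34,6,0,0,0,3],
  [-34,8,0,0,0,3],
  [-34,10,0,0,0,3],
  [0,0,0,0,0,0],
  [0,0,0,0,0,0],
])

```text
t: 36.4
tcp_pos: [476.9, 306.9, 82.5]
ee_rot: [-0.676, 0.737, 0.0, -0.001]
wrist_force: [-0.0, 0.3, -0.8]
width: 35.4
```

Run:
```python
from h import *
o,p,W=wrist(); save('w18.png',p['pixels']); print(o['tcp_pos'],o['wrist_force'],o['width'])
trayfit(p,W,'tray_two')
plan([477,306.5,24],-94.8,4)
```

```text
[476.90822574 306.86026317  82.48934874] [-0.02334712  0.30879479 -0.83970207] 35.354497609983255
tray_two 0.88 4680 ((511.61346435546875, 303.4792175292969), (127.027099609375, 159.66737365722656), 85.18556213378906) floor 4.422988433860731
from [477.4 306.5  82.9] phi -95.0
(4, 'x', [0.0, 0.1, 14.7, 0.0, 0.0, -0.1])
```

View pics/w18.png

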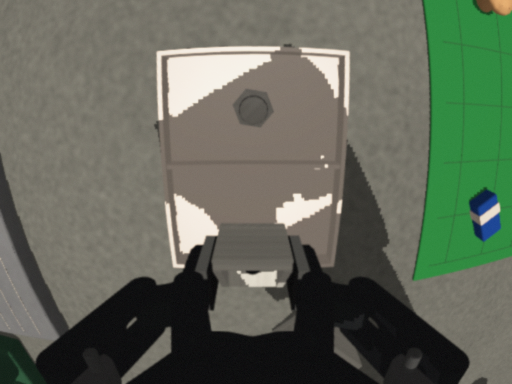

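Emit:
apply_moves([
  [0,0,15,0,0,0],
  [0,0,20,0,0,0],
  [0,0,13,0,0,0],
  [0,0,6,0,0,0],
  [0,0,2,0,0,0],
  [0,0,0,0,0,0],
])

```text
t: 37.25
tcp_pos: [477.8, 307.7, 27.9]
ee_rot: [-0.676, 0.737, -0.0, 0.0]
wrist_force: [0.2, 0.3, -1.1]
width: 34.9
```

Emit:
apply_moves([
  [0,0,2,0,0,0],
  [0,0,1,0,0,0],
  [0,0,0,0,0,0],
])

```text
t: 37.62
tcp_pos: [477.6, 307.6, 24.8]
ee_rot: [-0.676, 0.737, -0.0, 0.0]
wrist_force: [1.3, 0.0, -0.2]
width: 35.1
```

Emit:
apply_moves([
  [0,0,0.8,0,0,0],
  [0,0,0,0,0,0],
])

```text
t: 37.88
tcp_pos: [477.6, 307.5, 24.7]
ee_rot: [-0.676, 0.737, 0.0, -0.0]
wrist_force: [-2.2, -2.2, 5.6]
width: 35.3
```

Emit:
apply_moves([
  [0,0,0,0,0,0],
  [0,0,0,0,0,0],
  [0,0,0,0,0,0],
  [0,0,-8,0,0,0],
  [0,0,-20,0,0,0],
  [0,0,-30,0,0,0],
  [0,0,-40,0,0,0],
  [0,0,-40,0,0,0],
  [0,0,0,0,0,0],
  [0,0,0,0,0,0],
], fingers=0.7)

```text
t: 39.12
tcp_pos: [477.5, 307.5, 162.4]
ee_rot: [-0.676, 0.737, -0.0, 0.0]
wrist_force: [-0.4, -0.1, -0.5]
width: 59.8
```

Run:
```python
from h import *
o,p,W=wrist(); save('w19.png',p['pixels']); print(o['tcp_pos'],o['wrist_force'],o['width'])
D=tops(p,W,['bracket','small_bolt'])
trayfit(p,W,'tray_two')
for q,d in D:
    P=W[d['mask']]; A=P[(P[:,2]>6)&(P[:,2]<60)]; print(q,cv2.minAreaRect(A[:,:2].astype(np.float32)))
p=robot.camera('scene'); W=cloud(p); save('s19.png',p['pixels'])
tops(p,W,['large_bolt','large_nut','bearing','small_bolt','bracket','small_nut'])
```

```text
[477.46438319 307.45048473 162.41631935] [-0.3555349  -0.05346811 -0.45376461] 59.823625400422706
bracket 0.61 [250. 185.] zt 44.6 316 mean [488.9 306.8  43.7] mid [488.1 306.9  43.2] ext [ 9.5 34.6  3.9]
bracket 0.57 [299. 288.] zt 56.0 77 mean [395.3 265.6  78.4] mid [419.7 268.5 109.6] ext [100.6  21.2 114.8]
small_bolt 0.74 [254. 104.] zt 50.3 281 mean [550.7 300.3  49.1] mid [550.7 300.3  49.1] ext [14.1 13.4  3.4]
tray_two 0.61 2801 ((511.6221923828125, 303.6158752441406), (126.99954223632812, 160.24708557128906), 85.16535949707031) floor 4.4301689304617895
bracket ((472.3913269042969, 308.0882873535156), (35.883934020996094, 39.88632583618164), 84.57552337646484)
bracket ((344.6820373535156, 262.470703125), (52.02252960205078, 57.059104919433594), 39.463134765625)
small_bolt ((550.8511962890625, 300.48260498046875), (23.885133743286133, 25.442359924316406), 45.538238525390625)
large_bolt 0.89 [107. 259.] zt 64.6 120 mean [ 596.7 -307.    63.5] mid [ 596.5 -307.1   63.3] ext [20.3 20.8  4.4]
large_bolt 0.76 [383. 239.] zt 61.7 101 mean [669.1 208.   60.4] mid [668.8 208.3  60.1] ext [19.8 19.3  4.5]
large_nut 0.54 [111. 197.] zt 26.1 121 mean [ 438.5 -303.6   24.3] mid [ 437.6 -303.9   24.4] ext [34.7 32.5  4.3]
bearing 0.61 [113. 232.] zt 20.4 316 mean [ 516.3 -306.4   18.6] mid [ 515.4 -306.    18.7] ext [44.9 46.3  4.3]
small_bolt 0.51 [402. 186.] zt 49.0 32 mean [551.7 296.9  47.9] mid [551.7 296.7  47.8] ext [12.3 12.2  3.9]
bracket 0.86 [388. 166.] zt 43.7 52 mean [488.5 303.7  42.5] mid [488.2 304.3  42.2] ext [ 9.7 34.   4.5]
bracket 0.8 [346. 133.] zt 57.8 69 mean [359.6 241.1  56.7] mid [358.3 241.4  56.4] ext [39.  33.2  4.9]
bracket 0.75 [112. 196.] zt 26.1 131 mean [ 437.3 -303.7   24.3] mid [ 437.1 -303.9   24.4] ext [35.7 32.7  4.3]
small_nut 0.41 [221. 221.] zt 18.1 60 mean [551.6 -89.5  16.4] mid [550.4 -89.4  16.4] ext [22.4 19.7  4.2]
```

View pics/w19.png

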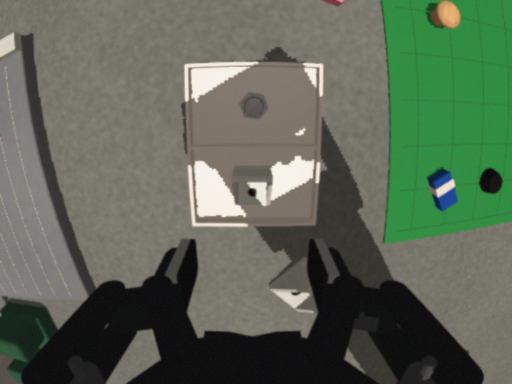

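View pics/s19.png

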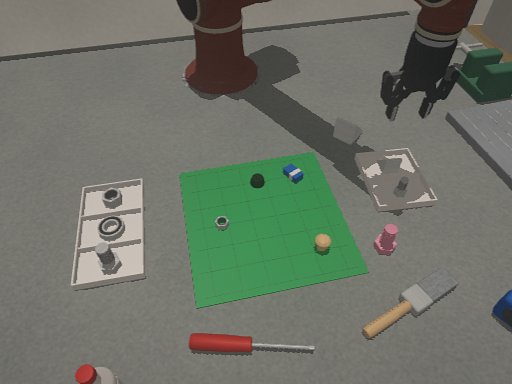

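All five parts show in their compartments: scene (107,259), (111,228), (111,197), (402,186) and (388,166). The small nut is still at (221,221), and the arm is clear, so I'm handing in.

Run:
```python
from h import *
print(robot.close_job(), robot.observe()['t'])
```

```text
the job is handed in; nothing more can be done
the job is handed in; nothing more can be done
```

Both kits are made up and the job is handed in. The arm finished at about 39 s of the 107 s allowed. I got no verdict back, so the results below come from my own camera checks.

- **Tray with three compartments:** The large bolt stands on its head in the far one (597, -306). The bearing lies flat in the middle (515, -305) and the large nut lies flat in the near one (437, -304).
- **Tray with two compartments:** The small bolt stands on its head in the far one (551, 300). The small bracket stands on its foot in the near one (472, 308).
- **Heights:** In the last wrist and scene pictures, every part's top was within about 2 mm of where it should be for a part sitting flat on the tray floor.
- **Small nut and look-alikes:** The small nut moved less than 1 mm in the scene view. I left the pink bolt and the larger bracket alone.

Two things did not go cleanly:

- **Missed grasp:** My first try at the large bolt closed on air about 25 mm short, because the joint speed limit cut the rows down. Nothing was touched, and I repeated it with smaller rows.
- **Camera disagreement:** The scene and side cameras differed by about 6 mm in y on the parts. I used the wrist camera's positions, which fell between the two.

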